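Index a rotary drilling jig one hole on by its press-in plunger

ROBOT

A 7-joint arm with a two-finger parallel gripper is mounted at the origin on the work surface. World frame = base frame: x ahead of the robot, y to its left, z up, the work surface at z = 0. Lengths are in m, angles in rad, forces in N, time in s.
With the tool pointing down it reaches from about 0.4 to 0.85 m from the base axis. Payload 6.9 kg.
Tool frame: the origin (TCP) lies midway between the tips of the shut fingers; the grasp point (between the pads) lies behind it (ctrl.pinch_z is the z of the grasp point in the tool frame, in m); z points along the fingers, y is the direction in which the jaws open and shut (so a half turn about z gives the same grasp; the last joint's range is limited). The gripper opens to 85 mm and grips with 20 to 120 N. Pads are 22 mm wide; open, the fingers measure 114 mm over their backs; the gripper's body (76 mm by 85 mm) begins 54 mm behind the grasp point. The pads swing forward as they close: fully open they stand 13 mm farther back than shut.
Start: joints at [-1.016, 0.507, -0.238, 1.5, 0.126, 1.149, -0.155], TCP at [0.271, 0.563, 0.231] pointing down, gripper open.
Joint ranges: [-3.08, 3.08], [-0.24, 2.05], [-1.43, 1.35], [0, 2.5], [-1.52, 4.66], [0.17, 1.96], [-2.89, 2.89]. Speed limits (rad/s): [2.39, 2.39, 3.14, 3.14, 3.14, 3.14, 3.14].

INTERFACE

Orientations are given as a unit quaternion [w, x, y, z].
In Python, from station import ctrl, get_state, vision, ticket, models gives the robot as it stands. Calls block until the motion is done:
- ctrl.movep(position, orientation): joint-space move of the TCP to a pose.
- ctrl.movel(position, frame=None, max_speed=0.15): straight line of the TCP; frame=None keeps the orientation; max_speed is the mean speed in m/s.
- ctrl.set_joints(angles): joint-space move.
- ctrl.ungrasp() and ctrl.close_gripper(force=None): open the fingers fully, or close them until they stop; force is the grip in N (None keeps the last).
- ctrl.pause(seconds).
- ctrl.ik(position, orientation): joint angles nearest the present ones, or None.
- get_state(): the state.
- vision.grab_frame(name): name is "scene" or "side" or "wrist"; returns (picture, depth): 420x560x3 uint8, blue, green, red; 420x560 float32, m along the optical axis (not along the pixel's ray), 0 where there is no reading.
- vision.camera_info(name): a dict with "mtx" (3x3 intrinsics, pixels), "R" (3x3) and "t" (3): a world point X has camera coordinates R X + t; the wrist camera has in their place "hand_eye" (4x4, takes a point from camera to tool coordinates, whose origin is the TCP and whose axes are the flange's). Camera axes: x right, y down, z forward; pixel columns grow to the right and rows downward; lengths in m; the calibration is good to about 2 mm. A picture is of the moment at which its call begins: read the wrist's pose just before it. camera_info takes no time and is no camera call.
A pose or a line that the arm cannot do raises ctrl.Unreachable and nothing moves.
- ticket.close_job(): hands the job in, once; it reports no verdict.
Trained networks look in the newest picture that a camera, given by its name, has taken for a name from the list of things; names that differ only in an ending like _2 or _b are one class to them, and where a whole thing is asked for, a point or a joint stands for the part that bears it (a point fixed in the world has none). Each returns a list of dicts, best first, with "p" (0 to 1); they miss things now and then, are a little off and sometimes report something else, mostly with a low value. They report only what shows in the picture. A call takes as long as a camera call. They do not tell look-alikes from the thing itself.
- models.recognise(camera, target): "point" ([column, row] in pixels, amid what is visible of it).
- models.masks_of(camera, target): "mask" (420x560 bool, what is visible of it) and "point" ([column, row] in pixels, amid what is visible of it).
The state is a dict: "time": time; "qpos": joint angles; "qd": joint speeds; "tau": joint torques, N m; "tcp_pos": TCP position; "eef_rot": TCP orientation; "contact_force": force on the tool from outside, world axes, zero at the start; "wrist_torque": the same for the moment, N m; "width": finger opening in m.
Only numpy, scipy, OpenCV 4.12 (cv2) and the standard library are available. Lean on these libraries where they do the work, as an engineer would, in place of code of your own. Each camera call takes 0.05 s, during which the arm holds its last target. There are 200 camera calls.

TASK

The round chair-seat hoop in the drilling jig has to come round to its next drilling position: press the red index plunger in to unlock the turntable, turn the table one hole clockwise (seen from above), and let the plunger spring fully back up so that it locks in that next hole. The hoop only rides along: leave it seated on the turntable, do not lift it off, and do not disturb the other things on the bench.

Things in the scene. Friction and masses are not known exactly. Their poses are not given: they have to be found in the camera images.
- dish (a point): Centre of the floor (upper face) of the plunger's dished red palm cap (floor faced with black rubber); moves with it. Dish 62 mm outside, 52 mm inside, rim 7 mm above the floor: closed fingertips fit in. It stands on the turntable's lug 125 mm from the table axis, floor 100 mm above the bench when up, and goes round with the table: press in it, then push it, still pressed, along the circle about the axis.
- table_axis (a point): Point on the vertical axis of the turntable, 58 mm above the bench, level with the rubber face on which the hoop lies. Fixed. Twelve holes stand 30 degrees apart on a 250 mm circle about this axis in the steel index face, 40 mm above the bench.
- turntable (a joint): Angle of the turntable, rad, growing clockwise seen from above; about 0 in the hole where it starts, 0.524 in the next hole clockwise. With the plunger pressed in it turns at 0.15 N m (about 1.2 N at the cap) and stays where it is left.
- plunger (a joint): How far the plunger is pressed down, m: 0 fully up, 0.012 at its stop (3 to 4 N to start, 8 to 9 N at the stop). Up in a hole it locks the table (1.5 mm play at the cap); from 0.009 on the table is free. Off a hole the pin rides under the index plate and holds the cap 8 to 9 mm down by itself; within about 3 mm of a hole it springs up and centres the table, if no finger is on it.
- jig: Fixed green base casting, 308 mm across. Origin on the turntable axis at bench level, z up; its -x axis points to the hole where the plunger starts. A steel column (146 mm high, 180 mm from the axis, 60 degrees clockwise of +x) carries the drill arm over the hoop: underside 116 mm above the bench; the bush hangs to 85 mm above it, 71 mm from the axis.
- hoop: Loose wooden seat hoop, 172 mm outside, 112 mm inside diameter, 22 mm thick, about 0.35 kg, lying on the turntable round its 102 mm centre hub, with a keyway over a 12 mm drive pin. Origin in the centre of its underside, z up. Its top is 80 mm above the bench.
- peg: Loose wooden peg standing on its head near the jig, 26 mm across, 60 mm high; origin at its foot, z up. Bystander.
- clear_pot: Loose empty clear plastic pot, 84 mm across, 45 mm high, near the jig; origin under its centre, z up. Bystander.
- glue_bottle: Loose glue bottle, white with red cap, 62 mm across, 196 mm high; origin under its centre, z up. Bystander.
- peg_tub: Loose white tub of wooden pegs, 110 x 90 x 55 mm; origin under its centre, z up. Bystander.
- awl: Loose awl with orange handle lying on the bench, 170 mm long along its x axis; origin on the bench under it. Bystander.
- mallet: Loose mallet lying on the bench, handle along its x axis, 240 mm long; origin on the bench under it. Bystander.
- pencil: Loose flat carpenter's pencil, red, lying on the bench on the left side, 175 mm long along its x axis, 14 mm wide, 8 mm thick; origin under its centre. Bystander.
Not all that is in view belongs to the job. There is more than one size of the hoop; the job needs the middle-sized.

How it is judged:
On the way, in this order (a step that is already met when the one before it is completed fails the run):
1. the plunger is pressed in, with the table still at its first hole (value of joint plunger above 0.008 m and value of joint turntable between -0.2 and 0.2 rad), for 0.1 s.
2. the table stands at the next hole clockwise with the plunger fully up (value of joint turntable between 0.494 and 0.554 rad and value of joint plunger below 0.002 m), for 0.2 s.
At the end, for the whole second after the job is handed in: The turntable stands at rest in the next hole clockwise (0.524 rad, within 0.03), the plunger is up (within 2 mm), and the hoop lies flat on the turntable round its hub (all of step 2 and velocity of joint turntable between -0.02 and 0.02 rad/s and horizontal distance between hoop and table_axis below 0.009 m and z of hoop in the frame of jig below 0.062 m and angle between hoop's own z axis and vertical below 0.05 rad); the robot touches nothing.
It fails at once if the hoop lifted or tipped off its seat (z of hoop in the frame of jig above 0.068 m or angle between hoop's own z axis and vertical above 0.12 rad or horizontal distance between hoop and table_axis above 0.015 m).
It fails at once if a bystander moved or knocked over (distance of any of peg, clear_pot, glue_bottle, peg_tub, awl, mallet, pencil from where it was at the start of the episode above 0.025 m or angle between any of peg, glue_bottle's own z axis and vertical above 0.5 rad).
It also fails if it takes over 43 s, if anything falls off the work surface, if the arm or the gripper's body presses on something with over 40 N, if the wrist force passes 120 N, or if a joint passes its speed limit or range.

## Working session

There is one attempt and no reset: what is moved stays moved. The work goes in short steps, each a Python script; the robot and the scene stay as the last script left them, time stands still between calls to the robot, and variables do not carry over. Pictures are saved under pics/ and viewed, about 8 in all and at most 12, crops included, and the job is handed in when it is done.

```bash
mkdir -p pics; ls; cat > h.py <<'E'
import numpy as np, cv2
from station import ctrl,get_state,vision,ticket,models
def world(cam,px,d):
    i=vision.camera_info(cam);K=np.array(i["mtx"])
    c=np.linalg.inv(K)@np.array([px[0],px[1],1.])*d
    return np.array(i["R"]).T@(c-np.array(i["t"]))
def atz(cam,px,z):
    i=vision.camera_info(cam);R=np.array(i["R"]);t=np.array(i["t"])
    o=-R.T@t; r=R.T@np.linalg.inv(np.array(i["mtx"]))@np.array([px[0],px[1],1.])
    return o+r*(z-o[2])/r[2]
def proj(cam,X):
    i=vision.camera_info(cam);c=np.array(i["R"])@X+np.array(i["t"]);u=np.array(i["mtx"])@c
    return u[:2]/u[2]
E
python3 - <<'E'
from h import *
np.set_printoptions(precision=3,suppress=True)
for c in ["scene","side"]:
    p,d=vision.grab_frame(c);cv2.imwrite(f"pics/{c}1.png",p);np.save(f"pics/{c}1.npy",d)
    for n in ["dish","turntable","jig","hoop","peg","clear_pot","glue_bottle","peg_tub","awl","mallet","pencil"]:
        for r in models.recognise(c,n)[:4]:
            x,y=map(int,np.round(r["point"]));dd=d[y,x]
            print(c,n,round(r["p"],2),(x,y),world(c,(x,y),dd) if dd>0 else None)
s=get_state();print(s["time"],s["tcp_pos"],s["eef_rot"],ctrl.pinch_z)
E
```

```text
pics
scene dish 0.6 (307, 215) [0.514 0.022 0.099]
scene dish 0.45 (132, 305) [ 0.311 -0.484  0.024]
scene turntable 0.97 (323, 249) [ 0.622 -0.052  0.076]
scene jig 0.83 (321, 273) [ 0.658 -0.115  0.054]
scene hoop 0.75 (332, 235) [0.609 0.015 0.075]
scene hoop 0.74 (148, 261) [ 0.191 -0.336 -0.001]
scene hoop 0.57 (277, 353) [ 0.702 -0.367  0.015]
scene peg 0.65 (391, 254) [0.758 0.112 0.009]
scene clear_pot 0.67 (240, 262) [ 0.414 -0.176  0.   ]
scene glue_bottle 0.65 (406, 168) [0.631 0.45  0.088]
scene glue_bottle 0.64 (238, 261) [ 0.411 -0.181  0.006]
scene peg_tub 0.83 (356, 163) [0.443 0.439 0.044]
scene awl 0.89 (131, 304) [ 0.305 -0.483  0.023]
scene mallet 0.83 (206, 382) [ 0.626 -0.528  0.024]
scene mallet 0.41 (320, 250) [ 0.615 -0.057  0.072]
scene pencil 0.6 (320, 172) [ 0.329  0.374 -0.006]
scene pencil 0.47 (323, 248) [ 0.624 -0.056  0.084]
side dish 0.48 (252, 202) [0.507 0.029 0.099]
side turntable 0.76 (253, 202) [0.504 0.029 0.101]
side jig 0.62 (256, 206) [0.489 0.038 0.096]
side hoop 0.87 (374, 186) [ 0.221 -0.353  0.004]
side hoop 0.49 (256, 190) [ 0.544 -0.07   0.072]
side hoop 0.39 (270, 163) [ 0.616 -0.326  0.016]
side clear_pot 0.65 (303, 189) [ 0.439 -0.219  0.013]
side glue_bottle 0.79 (125, 296) [0.602 0.501 0.107]
side glue_bottle 0.2 (368, 162) [ 0.278 -0.465  0.027]
side peg_tub 0.89 (194, 338) [0.424 0.494 0.036]
side awl 0.64 (366, 164) [ 0.285 -0.467  0.016]
side awl 0.62 (256, 208) [0.496 0.025 0.077]
side mallet 0.57 (303, 142) [ 0.559 -0.514  0.025]
side pencil 0.74 (251, 325) [0.332 0.383 0.006]
1.2 [0.271 0.563 0.231] [-0.     0.222  0.975 -0.   ] -0.0187
```

```bash
python3 - <<'E'
import cv2,numpy as np
a=cv2.imread("pics/scene1.png");cv2.imwrite("pics/v1.png",cv2.resize(a,(800,600)))
b=cv2.imread("pics/side1.png");cv2.imwrite("pics/v2.png",np.hstack([cv2.resize(a[180:320,220:410],(400,295),interpolation=2),cv2.resize(b[130:270,170:360],(400,295),interpolation=2)]))
E
```

```text
(no output)
```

View pics/v1.png

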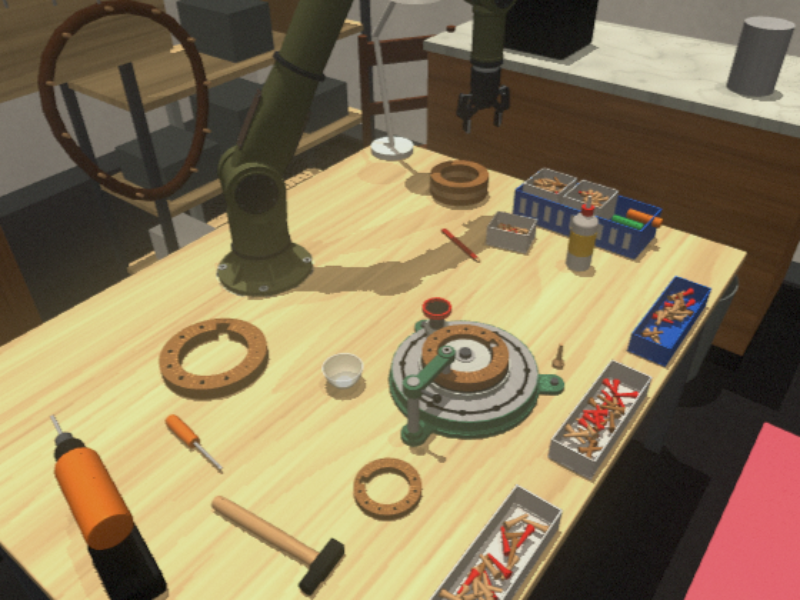

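View pics/v2.png

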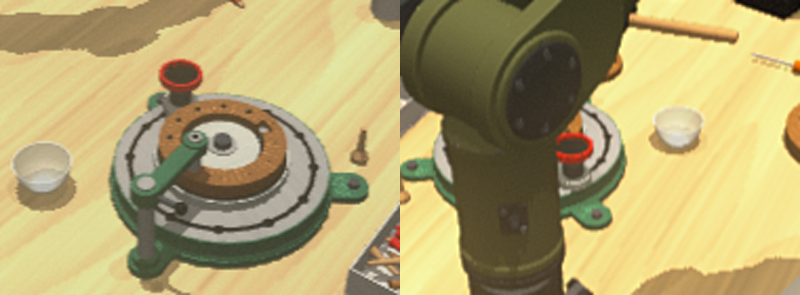

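The first two views show these candidates:
- **Plunger cap:** the red cap at scene (307,215) is the only one. Other red items are the bottle cap and loose pegs.
- **Hoops:** large at (148,261), small at (277,353), and the middle one on the jig at (332,235).

The crop shows the dished cap on the turntable's lug, with the drill arm on the far side. Next I'll look from above with the wrist camera.

```bash
cat >> h.py <<'E'
from scipy.spatial.transform import Rotation as Ro
def wcam(s):
    q=s["eef_rot"];T=np.eye(4);T[:3,:3]=Ro.from_quat([q[1],q[2],q[3],q[0]]).as_matrix();T[:3,3]=s["tcp_pos"]
    i=vision.camera_info("wrist");return T@np.array(i["hand_eye"]),np.array(i["mtx"])
def watz(s,px,z):
    T,K=wcam(s);r=T[:3,:3]@np.linalg.inv(K)@np.array([px[0],px[1],1.]);o=T[:3,3];return o+r*(z-o[2])/r[2]
def wproj(s,X):
    T,K=wcam(s);c=T[:3,:3].T@(np.array(X)-T[:3,3]);u=K@c;return u[:2]/u[2]
E
python3 - <<'E'
from h import *
np.set_printoptions(precision=3,suppress=True)
print(vision.camera_info("wrist"))
s=get_state();q=s["eef_rot"]
ctrl.close_gripper(30)
p=np.array(s["tcp_pos"]);
ctrl.movel([p[0],p[1],0.33])
ctrl.movep([0.52,0.02,0.33],q)
s=get_state();p,d=vision.grab_frame("wrist")
print(s["time"],s["tcp_pos"],s["qpos"],s["contact_force"])
for n in ["dish","hoop","turntable"]:
    for r in models.masks_of("wrist",n)[:2]:
        x,y=map(int,np.round(r["point"]));print(n,r["p"],(x,y),d[y,x],r["mask"].sum())
cv2.imwrite("pics/w1.png",p);np.save("pics/w1.npy",d)
E
```

```text
{'mtx': array([[310.261,   0.   , 286.282],
       [  0.   , 310.261, 208.002],
       [  0.   ,   0.   ,   1.   ]]), 'hand_eye': array([[-0.   , -0.95 , -0.312,  0.08 ],
       [ 1.   , -0.   ,  0.001,  0.001],
       [-0.001, -0.312,  0.95 , -0.143],
       [ 0.   ,  0.   ,  0.   ,  1.   ]])}
4.9167 [0.52  0.021 0.33 ] [-0.174  0.273  0.118  1.598 -0.034  1.273  1.074] [ 0.579  0.148 -0.318]
dish 0.76 (287, 170) 0.3759395 2186
dish 0.61 (275, 222) 0.4288298 21889
hoop 0.97 (271, 223) 0.42923737 5349
hoop 0.97 (18, 54) 0.40208775 3973
turntable 0.85 (281, 226) 0.4311342 5682
```

View pics/w1.png

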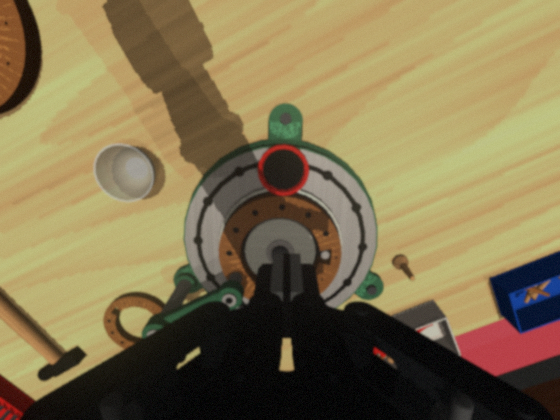

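The wrist view shows the red cap at (284,170). The index holes are dark dots, for example (237,171), (208,201), (197,240), (328,176), (352,207) and (363,244). The peg is at (403,265) and the pot at (125,172). I'll fit the axis from the holes.

```bash
python3 - <<'E'
from h import *
from scipy.optimize import least_squares
np.set_printoptions(precision=4,suppress=True)
s=get_state();im=cv2.imread("pics/w1.png");g=cv2.cvtColor(im,6).astype(float)
H=[]
for x,y in [(237,171),(208,201),(197,240),(328,176),(352,207),(363,244)]:
    w=np.clip(110-g[y-5:y+6,x-5:x+6],0,None) if False else np.clip(np.median(g[y-5:y+6,x-5:x+6])-15-g[y-5:y+6,x-5:x+6],0,None)
    yy,xx=np.mgrid[y-5:y+6,x-5:x+6];H.append(watz(s,((w*xx).sum()/w.sum(),(w*yy).sum()/w.sum()),.04))
H=np.array(H);print(H)
f=least_squares(lambda v:np.hypot(*(H[:,:2]-v).T)-.125,[.61,-.05]);print("axis",f.x,f.fun)
ff=least_squares(lambda v:np.hypot(*(H[:,:2]-v[:2]).T)-v[2],[.61,-.05,.125]);print("free",ff.x)
b,gg,r=[im[...,k].astype(int) for k in range(3)]
m=((r>110)&(gg<70)&(b<80)).astype(np.uint8);m[:130]=0;m[210:]=0;m[:,:240]=0;m[:,330:]=0
c=max(cv2.findContours(m,0,1)[0],key=cv2.contourArea);e=cv2.fitEllipse(c);print(e)
D=watz(s,e[0],.107);print("dish",D)
v=D[:2]-f.x;print(np.hypot(*v),np.degrees(np.arctan2(v[1],v[0])))
print("hole angles",np.degrees(np.arctan2(*(H[:,:2]-f.x).T[::-1])))
print("scene check",proj("scene",np.r_[f.x,.08]),proj("scene",np.r_[D[:2],.1]))
a0=np.arctan2(v[1],v[0])
for a in [0,15,30,33]:
    t=a0-np.radians(a);P=[f.x[0]+.125*np.cos(t),f.x[1]+.125*np.sin(t)]
    for z in (.14,.086):print(a,P,ctrl.ik([*P,z],s["eef_rot"]))
E
```

```text
[[    nan     nan     nan]
 [ 0.5148 -0.0988  0.04  ]
 [ 0.5641 -0.1483  0.04  ]
 [ 0.5545  0.0682  0.04  ]
 [ 0.6182  0.0865  0.04  ]
 [ 0.6807  0.0732  0.04  ]]<stdin>:8: RuntimeWarning: invalid value encountered in scalar divide
Traceback (most recent call last):
ValueError: Residuals are not finite in the initial point.
```

```bash
python3 - <<'E'
from h import *
from scipy.optimize import least_squares
np.set_printoptions(precision=4,suppress=True)
s=get_state();im=cv2.imread("pics/w1.png");g=cv2.cvtColor(im,6).astype(float)
H=[watz(s,(237,171),.04)]
for x,y in [(208,201),(197,240),(328,176),(352,207),(363,244)]:
    w=np.clip(np.median(g[y-5:y+6,x-5:x+6])-15-g[y-5:y+6,x-5:x+6],0,None)
    yy,xx=np.mgrid[y-5:y+6,x-5:x+6];H.append(watz(s,((w*xx).sum()/w.sum(),(w*yy).sum()/w.sum()),.04))
H=np.array(H)
f=least_squares(lambda v:np.hypot(*(H[:,:2]-v).T)-.125,[.61,-.05]);print("axis",f.x,f.fun)
ff=least_squares(lambda v:np.hypot(*(H[:,:2]-v[:2]).T)-v[2],[.61,-.05,.125]);print("free",ff.x)
b,gg,r=[im[...,k].astype(int) for k in range(3)]
m=((r>110)&(gg<70)&(b<80)).astype(np.uint8);m[:130]=0;m[210:]=0;m[:,:240]=0;m[:,330:]=0
c=max(cv2.findContours(m,0,1)[0],key=cv2.contourArea);e=cv2.fitEllipse(c);print(e)
D=watz(s,e[0],.107);print("dish",D)
v=D[:2]-f.x;print(np.hypot(*v),np.degrees(np.arctan2(v[1],v[0])))
print("hole angles",np.degrees(np.arctan2(*(H[:,:2]-f.x).T[::-1])))
print("scene check",proj("scene",np.r_[f.x,.08]),proj("scene",np.r_[D[:2],.1]))
a0=np.arctan2(v[1],v[0])
for a in [0,15,30,33]:
    t=a0-np.radians(a);P=[f.x[0]+.125*np.cos(t),f.x[1]+.125*np.sin(t)]
    for z in (.14,.086):print(a,np.array(P),np.array(ctrl.ik([*P,z],s["eef_rot"])))
E
```

```text
axis [ 0.6223 -0.0375] [ 0.0008 -0.0013  0.0002  0.0005 -0.001   0.0002]
free [ 0.622  -0.0373  0.1247]
((282.8911437988281, 169.6978759765625), (46.34218215942383, 47.69618225097656), 171.99644470214844)
dish [0.5114 0.0216 0.107 ]
0.12561253329339012 151.957996179856
hole angles [-177.0311 -150.2722 -117.6932  122.7073   91.8839   62.1903]
scene check [326.0688 245.0864] [306.1496 214.5306]
0 [0.512  0.0213] [-0.1593  0.4335  0.1002  1.9249 -0.0595  0.7861  1.0971]
0 [0.512  0.0213] [-0.1498  0.5094  0.0888  1.985  -0.0716  0.6502  1.1081]
15 [0.5309 0.0479] [-0.1977  0.4604  0.0906  1.8731 -0.0556  0.8107  1.0452]
15 [0.5309 0.0479] [-0.19    0.533   0.0809  1.932  -0.0656  0.6792  1.0542]
30 [0.5561 0.0686] [-0.2221  0.4962  0.0841  1.8031 -0.0536  0.8446  1.0109]
30 [0.5561 0.0686] [-0.2159  0.5649  0.0759  1.8607 -0.0618  0.7183  1.0182]
33 [0.5618 0.0719] [-0.2253  0.5042  0.0833  1.7873 -0.0535  0.8523  1.0062]
33 [0.5618 0.0719] [-0.2193  0.572   0.0752  1.8447 -0.0614  0.7271  1.0132]
```

The checks agree: fit residuals are about 1 mm, the cap radius is 0.1256 m, and the next hole is at 122.7° against a predicted 122°. Next I'll press in steps, watching the force.

```bash
python3 - <<'E'
from h import *
np.set_printoptions(precision=4,suppress=True)
s=get_state()
ctrl.movep([.5115,.0215,.135],s["eef_rot"])
ctrl.movel([.5115,.0215,.106],max_speed=.06)
f0=np.array(get_state()["contact_force"]);print(f0)
z=.106;zc=None
while z>.0865:
    z-=.0015;ctrl.movel([.5115,.0215,z],max_speed=.04)
    s=get_state();F=np.array(s["contact_force"])-f0;print(round(z,4),s["tcp_pos"],F,round(s["time"],2))
    if F[2]>11:break
    if zc is None and F[2]>2: zc=z
    if zc and z<zc-.0115: break
E
```

```text
[0.1724 0.39   0.0978]
0.1045 [0.5116 0.0215 0.1046] [ 0.1578 -0.9356  0.558 ] 6.8
0.103 [0.5115 0.0215 0.103 ] [-0.686  -0.8103 -0.3805] 7.05
0.1015 [0.5114 0.0215 0.1014] [-0.1896 -0.5458 -0.1893] 7.3
0.1 [0.5117 0.0215 0.1001] [-0.0225  0.1705  1.825 ] 7.55
0.0985 [0.5117 0.0215 0.0986] [-0.5124  0.104   3.8493] 7.8
0.097 [0.5117 0.0215 0.097 ] [ 0.299  -0.9925  4.977 ] 8.05
0.0955 [0.5117 0.0215 0.0956] [ 0.059  -1.2841  4.8428] 8.3
0.094 [0.5117 0.0215 0.0942] [ 0.1353 -0.9929  6.0696] 8.55
0.0925 [0.5117 0.0215 0.0927] [-0.6531 -0.0278  6.6021] 8.8
0.091 [0.5117 0.0215 0.0912] [-1.2079 -0.3047  7.6813] 9.05
0.0895 [0.5117 0.0215 0.0898] [-0.5315 -0.4812  8.2089] 9.3
0.088 [0.5117 0.0215 0.0883] [-1.0692  0.1452  8.2169] 9.55
0.0865 [0.512  0.0219 0.088 ] [-4.1447  1.4149 19.2691] 9.8
```

The force curve shows contact at 0.100 and the stop at 0.088, as specified. I'll back off slightly and sweep 30° clockwise.

```bash
python3 - <<'E'
from h import *
np.set_printoptions(precision=4,suppress=True)
A=np.array([.6223,-.0375]);a0=np.radians(152)
ctrl.movel([.5117,.0215,.0888],max_speed=.04);ctrl.pause(.1)
for a in [3,7,11,15,19,23,27,30]:
    t=a0-np.radians(a);P=A+.125*np.array([np.cos(t),np.sin(t)])
    ctrl.movel([*P,.0885],max_speed=.05)
    s=get_state();v=np.array(s["tcp_pos"][:2])-A
    print(a,s["tcp_pos"],np.degrees(a0-np.arctan2(v[1],v[0])),s["contact_force"],round(s["time"],2))
ctrl.movel([*P,.13],max_speed=.06)
ctrl.movel([P[0],P[1],.20],max_speed=.15)
B=P+np.array([.04,-.05])
ctrl.movel([.52,.02,.33],max_speed=.2)
s=get_state();p,d=vision.grab_frame("wrist");cv2.imwrite("pics/w2.png",p)
b,gg,r=[p[...,k].astype(int) for k in range(3)]
m=((r>110)&(gg<70)&(b<80)).astype(np.uint8);m[:130]=0;m[260:]=0;m[:,:240]=0;m[:,380:]=0
c=max(cv2.findContours(m,0,1)[0],key=cv2.contourArea);e=cv2.fitEllipse(c);print(e,s["time"],s["contact_force"])
for z in(.107,.098):
    D=watz(s,e[0],z);v=D[:2]-A;print(D,np.hypot(*v),152-np.degrees(np.arctan2(v[1],v[0])))
x,y=map(int,e[0]);dd=np.median(d[y-3:y+4,x-3:x+4]);T,K=wcam(s)
print("floor",T@np.r_[np.linalg.inv(K)@[x,y,1]*dd,1])
E
```

```text
3 [0.5154 0.0275 0.0889] 3.3257343214495 [-0.0663  1.4801  7.2238] 10.43
7 [0.5204 0.0349 0.0889] 7.404307154974517 [0.2799 0.9452 8.1478] 10.75
11 [0.5258 0.0418 0.089 ] 11.437438027184223 [0.1023 1.0772 8.6706] 11.07
15 [0.5316 0.0483 0.089 ] 15.439483320948524 [0.3493 0.7395 6.9584] 11.4
19 [0.5379 0.0545 0.089 ] 19.47256072966131 [0.4069 0.0184 7.8672] 11.72
23 [0.5446 0.0602 0.0891] 23.491594311946443 [0.4352 1.0036 8.4044] 12.05
27 [0.5516 0.0654 0.0891] 27.49615573255167 [-0.5382  0.3978  8.2414] 12.38
30 [0.557  0.0689 0.0891] 30.476996315968837 [0.342  0.2861 8.0086] 12.66
((333.22991943359375, 185.18304443359375), (47.64287567138672, 50.01786804199219), 58.78921890258789) 14.9833 [ 0.2153  0.1598 -0.4201]
[0.5536 0.0681 0.107 ] 0.12598340382648518 28.961534692551027
[0.5562 0.0684 0.098 ] 0.12483759878648139 30.040603861103747
floor [0.555  0.0681 0.1011 1.    ]
```

View pics/w2.png

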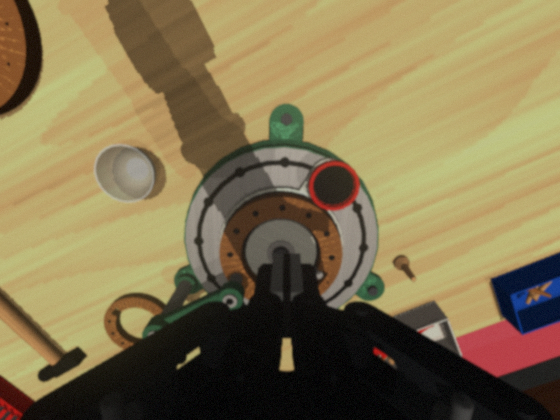

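The view shows the cap one hole on, at (333,185), with the vacated hole open at (285,162). The cap floor reads 0.101, so the plunger is up. I'll compare that with the starting depth and hand in if it agrees.

```bash
python3 - <<'E'
from h import *
np.set_printoptions(precision=4,suppress=True)
s=get_state();T,K=wcam(s)
d1=np.load("pics/w1.npy");p,d2=vision.grab_frame("wrist")
def fl(d,x,y):
    return T[:3]@np.r_[np.linalg.inv(K)@[x,y,1]*np.median(d[y-4:y+5,x-4:x+5]),1]
print("wrist floor before/after",fl(d1,283,170),fl(d2,333,186))
ps,ds=vision.grab_frame("scene");e=np.load("pics/scene1.npy")
def sf(d,X):
    x,y=np.round(proj("scene",np.array(X))).astype(int);return (x,y),world("scene",(x,y),np.median(d[y-1:y+2,x-1:x+2]))
print("scene floor before/after",sf(e,[.512,.0213,.1]),sf(ds,[.5555,.0685,.1]))
# hoop top height at points on ring (r=.071) clear of arm
for a in (60,90,150,180,210): 
    X=[.6223+.071*np.cos(np.radians(a)),-.0375+.071*np.sin(np.radians(a)),.08];print(a,sf(e,X)[1][2],sf(ds,X)[1][2])
diff=(cv2.absdiff(ps,cv2.imread("pics/scene1.png")).max(2)>40).astype(np.uint8)
n,l,st,c=cv2.connectedComponentsWithStats(diff);print([list(map(int,r)) for r in st[1:] if r[4]>25])
print(s["time"],s["contact_force"])
E
```

```text
wrist floor before/after [0.5118 0.0209 0.0995] [0.5559 0.0677 0.1011]
scene floor before/after ((np.int64(306), np.int64(215)), array([0.5105, 0.0222, 0.0974])) ((np.int64(327), np.int64(212)), array([0.5526, 0.0725, 0.0968]))
60 0.07778315628638895 0.07742018882056734
90 0.07654399591730143 0.07595506656053391
150 0.07715727026512323 0.0767750943746773
180 0.07847906625446273 0.07798642300012845
210 0.07751946287863384 0.07729576401702504
[[201, 0, 47, 54, 867], [259, 0, 94, 47, 2160], [162, 21, 39, 39, 575], [296, 42, 4, 25, 75], [333, 49, 17, 13, 83], [288, 76, 46, 76, 776], [197, 90, 15, 22, 165], [168, 114, 18, 5, 41], [312, 120, 15, 4, 46], [148, 125, 8, 11, 61], [199, 125, 6, 24, 101], [153, 149, 8, 13, 57], [187, 150, 161, 110, 4703], [283, 206, 54, 51, 1182], [312, 237, 32, 27, 484], [342, 237, 9, 14, 60]]
15.0333 [-0.8885 -0.0502  0.1067]
```

The cap floor is at the same height as before, within 1–2 mm and far from the 8–9 mm it would show off a hole. The hoop top is unchanged, and the picture differs only at the arm, its shadow and the turntable.

```bash
python3 -c "
from h import *
print(ticket.close_job(), get_state()['time'])"
```

```text
the job is handed in; nothing more can be done
the job is handed in; nothing more can be done
```

The turntable has been moved one hole clockwise and the plunger has sprung back up. I handed the job in after about 15 s of robot time; no verdict is reported.

**What I did:** I pressed the red plunger cap with closed fingertips to its stop, which came at 0.088 m with the spring at about 8 N. The force peaked at about 19 N on the stop. I then swept the cap 30° along the circle about the axis at about 8 N, lifted straight off and moved clear.

**Last checks:**
- **Plunger:** The cap floor is level with its starting height. It read 0.0995 m before and 0.101 m after in the wrist camera, and 0.097 m both times in the scene camera.
- **Table angle:** The cap measured 29.0° clockwise of its start, taking the rim height with the plunger up. That is about 1° short of 30°, within the 1.7° tolerance and about what the camera calibration allows. The vacated hole showed open.
- **Hoop:** Its top height is unchanged to within 0.6 mm.
- **Bystanders:** Picture differences appeared only at the arm, its shadow and the turntable, so I saw no sign of a bystander having moved. I did not measure each one separately.

No check failed or disagreed beyond that 1° difference.

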